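Set the air stopcock and hold the spring-return purge arm on its stop

TASK

Purge the microscope's air line: first turn the bar handle of the air stopcock to half open (45 degrees from closed, over the thick middle mark), then swing the spring-return purge arm by its upright post all the way round to its square stop and hold it there. Finish while the fingers are still holding the arm against the stop (it springs back if let go), with the stopcock left at half open and nothing else on the bench knocked about.

Things in the scene. Friction and masses are not known exactly. Their poses are not given: they have to be found in the camera images.
- stopcock: Air stopcock fixed to the bench, left or right: plate 130 x 90 x 10 mm, brass body, steel pipe along its own x axis, white dial 93 mm across, its top 62 mm above the bench. Origin: centre of the plate's underside; the handle turns about the vertical through it. Dial marks at both ends of the bar: closed, half open (the thick one), open.
- stopcock_handle (a joint): Black bar handle's angle, rad: 0 closed, bar across the pipe (along stopcock y); grows counter-clockwise from above; 0.785 half open; 1.571 open, bar along the pipe. Stops at 0 and 1.571. Starts at 0 to 0.4, stays where left (friction 0.06 Nm). Bar 66 long, 14 wide, 26 mm tall, 76 to 102 mm above the bench, centred on the axis.
- handle_grip (a point): Point on the handle's axis 94 mm above the bench (8 mm below the bar's top), the middle of the bar, where to grip it across its 14 mm width. Its y axis lies along the bar.
- purge_unit: Purge unit fixed to the bench, on the other side: white plate 150 (x) x 180 (y) x 10 mm; the arm's pivot is 45 mm from the origin along its own +y. Origin: centre of the plate's underside. On it stand a square steel stop post (16 mm wide, 72 tall), where the arm must end, and a thin round rest pin (8 mm, 56 tall), where it starts.
- purge_arm (a joint): Cage arm's angle, rad: 0 at rest by the thin pin, 1.05 against the square stop; grows counter-clockwise from above. Arm level, 45 to 64 mm above the bench, 18 wide. From the pivot it points at -120 deg from the unit's x axis at 0, -60 deg at 1.05, so the post moves mostly along unit +x. A spring pulls it back: 2.5 N at the post at rest, 6 N at the stop.
- purge_post (a point): Centre of the top of the upright round steel post at the arm's end, 120 mm above the bench; the post is 16 mm in diameter, free from 64 to 120 mm above the bench, and 100 mm from the pivot axis. It moves with the arm.
- purge_pivot (a point): Point on the arm's vertical pivot axis, 120 mm above the bench (level with the post's top, 45 mm above the 75 mm tall hub; nothing is there).
- petri_dish: Bystander: open glass dish, 88 mm across, 15 mm tall, between the two units; origin under its centre. Leave it.
- specimen_jar: Bystander: amber jar, 44 mm across, 60 mm tall, between the two units; origin under its centre. Leave it.
- swab_cup: Bystander: glass cup 72 mm across, 90 mm tall, with swabs up to about 165 mm; origin under its centre. Leave it.
- notebook: Bystander: notebook 150 x 210 x 14 mm lying flat; origin under its centre. Leave it.
- slide_box: Bystander: grey box 80 x 100 x 35 mm; origin under its centre. Leave it.
- lab_brush: Bystander: brush 170 mm long lying on the bench between the robot and the units, along its own x; origin under its middle. Leave it.
- beaker: Bystander: open beaker 64 mm across, 75 mm tall; origin under its centre. Leave it.

How it is judged:
By the outcome, as a careful person would: the job done as asked, in the order asked, and still so for the second after the job is handed in, while the arm keeps its last pose, push and grip.
It also fails if it takes over 50 s, if anything falls off the work surface, if the arm or the gripper's body presses on something with over 40 N, if the wrist force passes 120 N, or if a joint passes its speed limit or range.

ROBOT

A 7-joint arm with a two-finger parallel gripper is mounted at the origin on the work surface. World frame = base frame: x ahead of the robot, y to its left, z up, the work surface at z = 0. Lengths are in m, angles in rad, forces in N, time in s.
With the tool pointing down it reaches from about 0.425 to 0.925 m from the base axis. Payload 6.8 kg.
Tool frame: the origin (TCP) lies at the very end of the fingers, on their centre line; the grasp point (between the pads) lies 19 mm behind it (arm.grip_depth is the distance from the TCP to the grasp point, in m); z points along the fingers, y is the line along which they close (so a half turn about z gives the same grasp; the last joint's range is limited). The gripper opens to 85 mm and grips with 20 to 120 N. Pads are 22 mm wide; open, the fingers measure 114 mm over their backs; the gripper's body (76 mm by 85 mm) begins 54 mm behind the grasp point. The pads swing forward as they close: fully open they stand 13 mm farther back than shut.
Start: joints at [-1.356, 0.477, 0.022, 1.555, -0.011, 1.109, -0.083], TCP at [0.214, 0.64, 0.231] pointing down, gripper open.
Joint ranges: [-2.96, 2.96], [-0.34, 2.1], [-1.41, 1.46], [0.24, 2.44], [-1.37, 4.51], [0.17, 1.92], [-2.96, 2.96]. Speed limits (rad/s): [2.39, 2.39, 3.14, 3.14, 3.14, 3.14, 3.14].

INTERFACE

Orientations are given as a unit quaternion [w, x, y, z].
In Python, from workcell import arm, viewer gives the robot as it stands (arm), with the cameras (viewer).
- The arm moves only by the shell command python3 nudge.py 'ROWS' [FORCE]. ROWS is rows parted by semicolons, their numbers by spaces, 1 to 8 of them, each of 7 numbers: dx, dy, dz in m, then a rotation vector rx, ry, rz in rad, then the opening from 0.0 (shut) to 1.0 (fully open); each row is the pose to reach, as a shift and turn from the pose commanded when the command began, along the tool's axes at that moment; what a row does not reach only later rows make up. A row lasts 1/8 s, in which the tool goes at most 0.0625 m and 0.188 rad, less where a joint would pass 70% of its speed; a pose out of reach is approached as far as the arm can. The fingers move at their own pace and stop on an object; FORCE is the grip in N (left out, the last holds). Time passes only in rows, so rows that do not move let the fingers close. It prints the time, the measured TCP pose, the force, the opening and the grip force at its end.
- arm.sense(): the state, without advancing time (a new reading comes with each control period).
- viewer.read_camera(name): name is "side" or "top"; returns the picture (420x560x3 uint8, red, green, blue); there is no depth.
- viewer.camera_params(name): a dict with "camera_matrix" (3x3 intrinsics, pixels), "extrinsics" (4x4, takes a point from camera to world coordinates). Camera axes: x right, y up, looking along -z (the intrinsics and any distortion apply to the point x, -y, -z); pixel columns grow to the right and rows downward; lengths in m; the calibration is good to about 2 mm. A picture is of the moment at which its call begins. camera_params takes no time and is no camera call.
- arm.sign_off(): hands the job in; it is judged then, once.
The state is a dict: "time_s": time; "q": joint angles; "dq": joint speeds; "joint_efforts": joint torques, N m; "eef_pos": TCP position; "ee_rot": TCP orientation; "force": force on the tool from outside, world axes, zero at the start; "wrist_torque": the same for the moment, N m; "gripper_width": opening from 0.0 (shut) to 1.0 (fully open); "grip_force": force on a finger pad.
Only numpy, scipy, OpenCV 4.12 (cv2) and the standard library are available. Lean on these libraries where they do the work, as an engineer would, in place of code of your own. Each camera call takes 0.05 s, during which the arm holds its last target. There are 200 camera calls.

## Working session

There is one attempt and no reset: what is moved stays moved. The work goes in short steps, Python scripts to look and compute and a shell command to move; the robot and the scene stay as the last step left them, time stands still between calls to the robot, and variables do not carry over. Pictures are saved under pics/ and viewed, at most 10 in all, crops included, and the job is handed in when it is done.

```bash
ls; mkdir -p pics; python3 - <<'E'
from workcell import arm, viewer
import cv2,numpy as np
for n in("top","side"):
    im=viewer.read_camera(n); cv2.imwrite(f"pics/{n}0.png",im[:,:,::-1])
    p=viewer.camera_params(n); print(n,np.round(p["camera_matrix"],1).tolist(),np.round(p["extrinsics"],3).tolist(),[k for k in p])
s=arm.sense(); print({k:np.round(v,3).tolist() for k,v in s.items()})
E
```

```text
nudge.py
pics
workcell.py
top [[463.7, 0.0, 277.9], [0.0, 463.7, 208.1], [0.0, 0.0, 1.0]] [[-0.023, 0.998, -0.054, 0.433], [-1.0, -0.023, -0.014, -0.031], [-0.015, 0.053, 0.998, 1.43], [0.0, 0.0, 0.0, 1.0]] ['camera_matrix', 'extrinsics']
side [[484.4, 0.0, 282.4], [0.0, 484.4, 202.9], [0.0, 0.0, 1.0]] [[-0.997, 0.021, -0.078, 0.385], [-0.077, -0.549, 0.832, 1.217], [-0.025, 0.836, 0.549, 0.904], [0.0, 0.0, 0.0, 1.0]] ['camera_matrix', 'extrinsics']
{'time_s': 0.1, 'q': [-1.356, 0.478, 0.022, 1.556, -0.012, 1.109, -0.083], 'dq': [0.002, -0.002, -0.001, -0.002, 0.0, 0.0, -0.002], 'joint_efforts': [0.004, -59.776, 1.613, -28.196, 0.013, 0.005, -0.0], 'eef_pos': [0.214, 0.64, 0.23], 'ee_rot': [-0.0, 0.161, 0.987, -0.001], 'force': [0.675, -0.015, -0.501], 'wrist_torque': [0.017, 0.024, 0.049], 'grip_force': 0.0, 'gripper_width': 1.002}
```

View pics/top0.png

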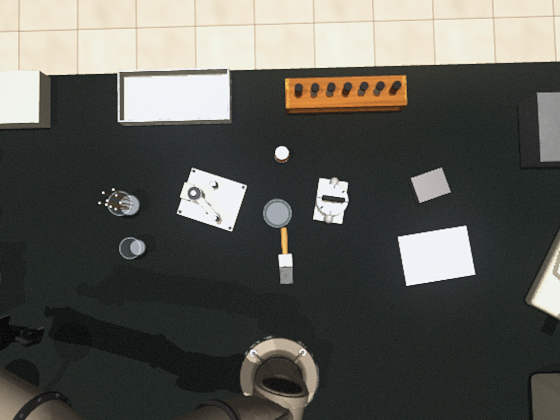

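View pics/side0.png

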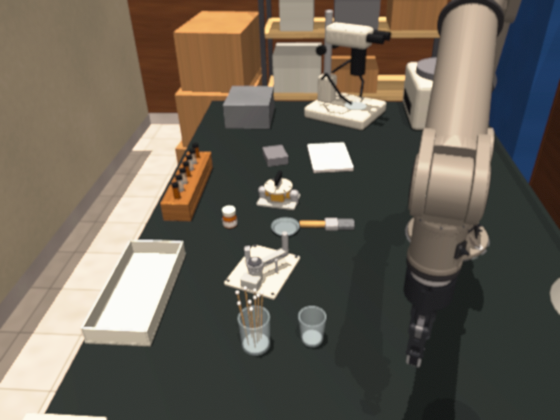

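The top view shows the purge unit at about (212,199), with its hub at (194,193) and post end at (217,218). The stopcock is at (332,200), with its bar running nearly along image x. The side view shows the purge post at (285,240) and the handle at (279,183). I'll enlarge both.

```bash
python3 - <<'E'
import cv2,numpy as np
t=cv2.imread("pics/top0.png");s=cv2.imread("pics/side0.png")
cv2.imwrite("pics/tc.png",cv2.resize(t[160:240,170:360],None,fx=4,fy=4,interpolation=cv2.INTER_CUBIC))
a=cv2.resize(s[165:305,215:315],None,fx=4,fy=4,interpolation=cv2.INTER_CUBIC)
cv2.imwrite("pics/sc.png",a)
E
```

```text
(no output)
```

View pics/tc.png

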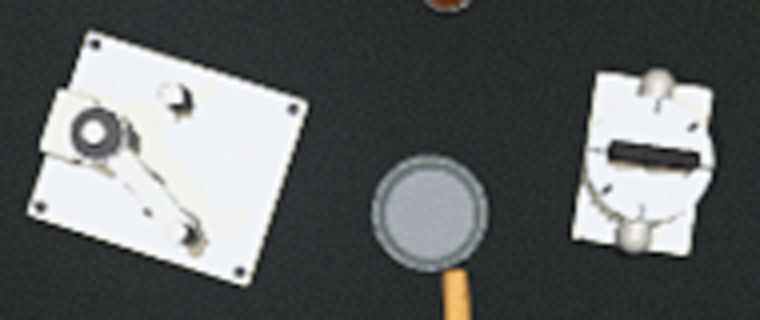

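View pics/sc.png

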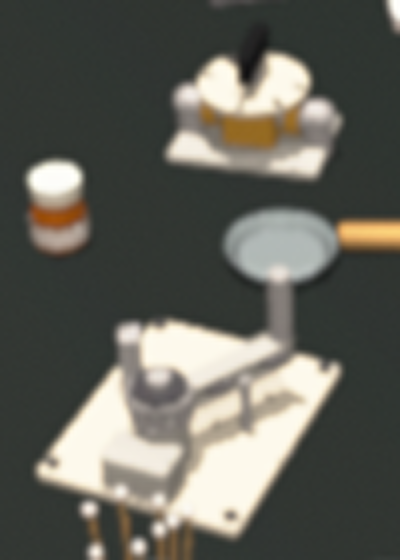

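The top crop (×4, offset 170,160) shows hub (96,132), post top (184,233), square stop (178,95), bar (609–700, 150–161), thick marks (607,187)/(693,127), and pipe ends (658,82)/(634,237). The side crop (×4, offset 215,165) shows post top (280,270), stop top (130,328) and bar top around (258,30).

```bash
cat > h.py <<'E'
import numpy as np,cv2
from workcell import arm, viewer
def ray(n,uv):
    p=viewer.camera_params(n);K=np.array(p["camera_matrix"]);E=np.array(p["extrinsics"])
    d=np.linalg.inv(K)@[*uv,1.]; d=E[:3,:3]@[d[0],-d[1],-d[2]]
    return E[:3,3],d/np.linalg.norm(d)
def onz(n,uv,z):
    o,d=ray(n,uv);return o+d*(z-o[2])/d[2]
def tri(a,b):
    o,d=ray("top",a);p,e=ray("side",b)
    s=np.linalg.lstsq(np.c_[d,-e],p-o,rcond=None)[0];A=o+s[0]*d;B=p+s[1]*e
    return (A+B)/2,np.linalg.norm(A-B)
def T(x,y):return (170+x/4-.375,160+y/4-.375)
def S(x,y):return (215+x/4-.375,165+y/4-.375)
def bar(im,box,thr=75):   # dark bar in the top view
    x0,y0,x1,y1=box;g=im[y0:y1,x0:x1].max(2)
    n,l,st,c=cv2.connectedComponentsWithStats((g<thr).astype(np.uint8))
    return [(st[i,4],c[i]+[x0,y0],cv2.minAreaRect(np.argwhere(l==i)[:,::-1].astype(np.float32))) for i in range(1,n) if st[i,4]>15]
E
python3 - <<'E'
from h import *
np.set_printoptions(precision=4,suppress=True)
print("post",tri(T(184,233),S(280,270)), onz("top",T(184,233),.12))
print("hub",onz("top",T(96,132),.075))
print("stop",tri(T(176,90),S(129,328)))
im=cv2.imread("pics/top0.png");print(bar(im,(318,190,350,210)))
sd=cv2.imread("pics/side0.png");print("side",bar(sd,(268,165,292,187),60))
print("bar",tri(T(654,156),S(255,50)),onz("top",T(654,156),.102))
q=[onz("top",T(*c),.102)for c in((609,150),(700,161))];print("bardir",np.degrees(np.arctan2(*(q[0]-q[1])[1::-1])),np.linalg.norm(q[0]-q[1]))
def ang(a,b,z):
    d=onz("top",T(*a),z)-onz("top",T(*b),z);return np.degrees(np.arctan2(d[1],d[0])),np.linalg.norm(d)
print("pipe",ang((658,82),(634,237),.035),"thick",ang((693,127),(607,187),.062),"thick centre",onz("top",T(650,157),.062))
for a,b in(((600,73),(573,240)),((712,90),(690,255)),((600,73),(712,90)),((573,240),(690,255))):print("plate",ang(a,b,.01))
print("platec",onz("top",T(643.7,164.5),.01))
h=[onz("top",T(*c),.01)for c in((95,43),(293,108),(240,271),(40,207))];C=sum(h)/4;d=(h[0]-h[1]+h[3]-h[2]);th=np.arctan2(d[1],d[0]);print("purge C",C,"unit y",np.degrees(th),"pivot",C+.045*np.array([np.cos(th),np.sin(th),0]))
E
```

```text
post (array([0.4797, 0.1652, 0.115 ]), np.float64(0.00037929468377406213)) [0.4794 0.1644 0.12  ]
hub [0.5568 0.2348 0.075 ]
stop (array([0.5859, 0.1761, 0.0698]), np.float64(0.002021232243766642))
[(np.int32(45), array([348.1333, 200.3778]), ((29.0, 9.5), (19.0, 4.0), 90.0)), (np.int32(100), array([333.06, 198.59]), ((15.029999732971191, 8.789999961853027), (22.344575881958008, 4.949747562408447), 8.130102157592773))]
side [(np.int32(323), array([279.6904, 172.1269]), ((11.5, 9.5), (19.0, 23.0), 90.0))]
bar (array([ 0.5272, -0.1726,  0.0897]), np.float64(0.002109231464856609)) [ 0.5274 -0.1712  0.102 ]
bardir 81.70829278956725 0.06554355349508796
pipe (np.float64(-10.410684403334859), np.float64(0.11843828934602074)) thick (np.float64(-56.44717084899335), np.float64(0.07757663349092497)) thick centre [ 0.5296 -0.1725  0.062 ]
plate (np.float64(-10.69948105634752), np.float64(0.13008570512466391))
plate (np.float64(-9.297750713477996), np.float64(0.12781588491687604))
plate (np.float64(79.90777932360157), np.float64(0.08679756181047894))
plate (np.float64(81.35648265046802), np.float64(0.08997728793499216))
platec [ 0.5276 -0.1728  0.01  ]
purge C [0.5421 0.1931 0.01  ] unit y 70.72003776860696 pivot [0.5569 0.2356 0.01  ]
```

```bash
cat >> h.py <<'E'
from scipy.spatial.transform import Rotation as R
def rot():
    q=arm.sense()["ee_rot"];return R.from_quat([q[1],q[2],q[3],q[0]])
def go(p,yaw=None):   # tool-frame shift and turn to reach TCP p, tool y at world angle yaw (deg), pointing down
    r=rot();s=arm.sense();d=r.inv().apply(np.array(p)-s["eef_pos"])
    out=[0,0,0]
    if yaw is not None:
        a=np.radians(yaw);Y=np.array([np.cos(a),np.sin(a),0]);Z=np.array([0,0,-1.]);M=R.from_matrix(np.c_[np.cross(Y,Z),Y,Z])
        out=(r.inv()*M).as_rotvec()
    print("shift",d.round(4),"turn",np.round(out,3),"rows",round(np.linalg.norm(d)/.0625,1),round(np.linalg.norm(out)/.188,1))
E
python3 - <<'E'
from h import *
go((.46,.25,.23),20);go((.528,-.172,.23),-8.3)
E
```

```text
shift [-0.3569 -0.2915  0.0009] turn [-0.001  0.001  0.899] rows 7.4 4.8
shift [-0.5553 -0.6701  0.0016] turn [-1.000e-03  1.000e-03  1.393e+00] rows 13.9 7.4
```

```bash
python3 nudge.py '-0.045 -0.036 0 0 0 0.11 1;-0.09 -0.073 0 0 0 0.22 1;-0.134 -0.11 0 0 0 0.34 1;-0.178 -0.146 0 0 0 0.45 1;-0.223 -0.182 0 0 0 0.56 1;-0.268 -0.219 0 0 0 0.67 1;-0.312 -0.255 0 0 0 0.79 1;-0.357 -0.2915 0 0 0 0.899 1' 40; python3 -c "
from h import *
go((.528,-.172,.2),-8.3)"
```

```text
time_s: 1.1
eef_pos: [0.4607, 0.2488, 0.2312]
ee_rot: [-0.0, 0.575, 0.818, -0.0]
force: [0.5, -0.7, -0.4]
gripper_width: 1.002
grip_force: 0.0
shift [-0.4187 -0.0792  0.0311] turn [-0.   -0.    0.49] rows 6.8 2.6
```

```bash
python3 nudge.py '-0.052 -0.01 0.004 0 0 0.06 1;-0.105 -0.02 0.008 0 0 0.12 1;-0.157 -0.03 0.012 0 0 0.18 1;-0.21 -0.04 0.016 0 0 0.25 1;-0.262 -0.05 0.02 0 0 0.31 1;-0.315 -0.06 0.024 0 0 0.37 1;-0.367 -0.07 0.028 0 0 0.43 1;-0.4187 -0.0792 0.0311 0 0 0.49 1'; python3 -c "
from h import *
go((.528,-.172,.075),-8.3)
for n in ('top','side'): cv2.imwrite(f'pics/{n}1.png',viewer.read_camera(n)[:,:,::-1])"
```

```text
time_s: 2.1
eef_pos: [0.5288, -0.1715, 0.1998]
ee_rot: [-0.0, 0.756, 0.655, -0.0]
force: [1.6, -0.6, 0.2]
gripper_width: 1.0
grip_force: 0.0
shift [-0.0006 -0.0006  0.1248] turn [-0.001 -0.     0.002] rows 2.0 0.0
```

```bash
python3 nudge.py '0 0 0.05 0 0 0 1;0 0 0.1 0 0 0 1;0 0 0.125 0 0 0 1;0 0 0.125 0 0 0 1;0 0 0.125 0 0 0 0;0 0 0.125 0 0 0 0;0 0 0.125 0 0 0 0;0 0 0.125 0 0 0 0' 30; python3 nudge.py '0 0 0 0 0 0 0;0 0 0 0 0 0 0'; python3 - <<'E'
from h import *
print(arm.sense()["wrist_torque"])
cv2.imwrite("pics/side2.png",cv2.resize(viewer.read_camera("side")[110:250,210:350],None,fx=4,fy=4)[:,:,::-1])
E
```

```text
time_s: 3.2
eef_pos: [0.5291, -0.17, 0.0758]
ee_rot: [0.0, 0.755, 0.656, 0.0]
force: [-0.9, 0.7, 7.6]
gripper_width: 0.16
grip_force: 29.8
time_s: 3.45
eef_pos: [0.5291, -0.17, 0.0758]
ee_rot: [-0.0, 0.755, 0.655, 0.0]
force: [-2.0, 0.8, 6.6]
gripper_width: 0.161
grip_force: 29.2
[ 0.19093925  0.4257329  -0.07458845]
```

View pics/side2.png

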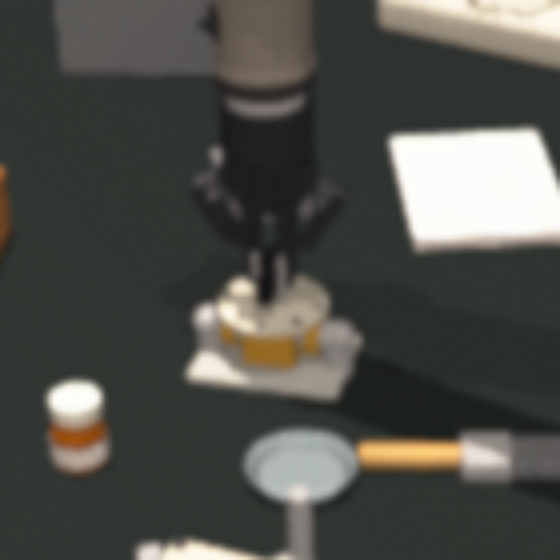

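The image shows the fingers closed on the bar, and the 13.7 mm opening matches its 14 mm width. Next I turn it +42.7°.

```bash
python3 nudge.py '0 0 0 0 0 -0.12 0;0 0 0 0 0 -0.25 0;0 0 0 0 0 -0.37 0;0 0 0 0 0 -0.5 0;0 0 0 0 0 -0.62 0;0 0 0 0 0 -0.745 0;0 0 0 0 0 -0.745 0;0 0 0 0 0 -0.745 0'; python3 - <<'E'
from h import *
y=rot().apply([0,1,0]);print(np.degrees(np.arctan2(y[1],y[0])),arm.sense()["wrist_torque"])
E
```

```text
time_s: 4.5
eef_pos: [0.5282, -0.1703, 0.0758]
ee_rot: [-0.001, 0.465, 0.885, 0.0]
force: [-4.2, 1.0, 8.7]
gripper_width: 0.163
grip_force: 29.2
34.58355325388036 [0.15001274 0.97947941 0.04392053]
```

```bash
python3 nudge.py '0 0 0 0 0 0 1;0 0 0 0 0 0 1;0 0 0 0 0 0 1;0 0 0 0 0 0 1;0 0 -0.05 0 0 0 1;0 0 -0.1 0 0 0 1;0 0 -0.13 0 0 0 1;0 0 -0.13 0 0 0 1'; python3 - <<'E'
from h import *
go((.482,.167,.2),-49.3);go((.482,.167,.2),-49.3+180)
print(arm.sense()["q"])
E
```

```text
time_s: 5.5
eef_pos: [0.5305, -0.1706, 0.2077]
ee_rot: [0.002, 0.465, 0.885, 0.001]
force: [1.6, -0.1, -0.5]
gripper_width: 0.998
grip_force: 0.0
shift [0.3054 0.1517 0.0072] turn [ 0.006 -0.     1.464] rows 5.5 7.8
shift [0.3054 0.1517 0.0072] turn [ 0.     0.006 -1.677] rows 5.5 8.9
[-0.12466127  0.31896965  0.40103568  1.8909396  -0.15139506  0.95575254
  0.94915972]
```

```bash
python3 nudge.py '0.038 0.019 0 0 0 0.18 1;0.076 0.038 0 0 0 0.36 1;0.114 0.057 0 0 0 0.55 1;0.152 0.076 0 0 0 0.73 1;0.19 0.095 0 0 0 0.91 1;0.229 0.114 0 0 0 1.1 1;0.267 0.133 0 0 0 1.28 1;0.305 0.151 0.007 0.004 0 1.464 1'; python3 - <<'E'
from h import *
go((.4805,.167,.082),-49.3)
im=viewer.read_camera("top");b=im[:,:,::-1].copy()
cv2.imwrite("pics/top3.png",np.vstack([cv2.resize(b[170:230,290:370],None,fx=6,fy=6,interpolation=cv2.INTER_CUBIC)]))
for a,c,r in bar(b,(318,188,350,212)):
    v=cv2.boxPoints(r);print(a,c,r)
E
```

```text
time_s: 6.5
eef_pos: [0.4793, 0.168, 0.1974]
ee_rot: [-0.001, 0.939, 0.345, -0.002]
force: [0.4, 0.6, -0.3]
gripper_width: 1.003
grip_force: 0.0
shift [0.0006 0.0019 0.1154] turn [-0.003  0.003 -0.005] rows 1.8 0.0
59 [347.94915254 201.3220339 ] ((28.5, 11.5), (23.0, 5.0), 90.0)
89 [333.24719101 198.39325843] ((15.033781051635742, 10.547298431396484), (4.184914588928223, 22.203298568725586), 54.46232223510742)
```

View pics/top3.png

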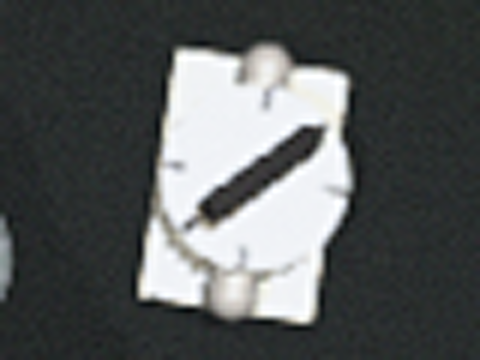

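The bar now lies over the thick mark: its ends are at (205,217) and (322,128), about 36–37° against a mid-angle of about 36.5°. Now I go down on the post.

```bash
python3 nudge.py '0.001 0.002 0.05 0 0 0 1;0.001 0.002 0.1 0 0 0 1;0.001 0.002 0.116 0 0 0 1;0.001 0.002 0.116 0 0 0 1'; python3 nudge.py '0 0 0 0 0 0 0;0 0 0 0 0 0 0;0 0 0 0 0 0 0;0 0 0 0 0 0 0;0 0 0 0 0 0 0;0 0 0 0 0 0 0' 40; python3 - <<'E'
from h import *
c=np.array([.5569,.2352]);p=np.array(arm.sense()["eef_pos"]);d=p[:2]-c
print(np.linalg.norm(d),np.degrees(np.arctan2(d[1],d[0])))
y=rot().apply([0,1,0]);print(np.degrees(np.arctan2(y[1],y[0])))
E
```

```text
time_s: 7.05
eef_pos: [0.4811, 0.1652, 0.0815]
ee_rot: [-0.001, 0.938, 0.348, -0.003]
force: [-0.1, 0.2, 0.8]
gripper_width: 0.997
grip_force: 0.0
time_s: 7.8
eef_pos: [0.4816, 0.1665, 0.0828]
ee_rot: [-0.001, 0.937, 0.348, -0.002]
force: [-3.2, 0.8, 7.2]
gripper_width: 0.177
grip_force: 38.8
0.101963548955174 -137.64422672004358
-49.241029820894724
```

```bash
python3 - <<'E'
import numpy as np
for a in np.arange(.13,1.3,.13):
    k=.015;R=.1;x=R*(1-np.cos(a));y=R*np.sin(a);print(round(a,2),round(x+k*y,4),round(y-k*x,4))
E
```

```text
0.13 0.001 0.013
0.26 0.0037 0.0257
0.39 0.0081 0.0379
0.52 0.014 0.0495
0.65 0.0213 0.0602
0.78 0.03 0.0699
0.91 0.0398 0.0784
1.04 0.0507 0.0855
1.17 0.0624 0.0912
```

```bash
python3 nudge.py '0.001 0.013 0 0 0 -0.13 0;0.0037 0.0257 0 0 0 -0.26 0;0.008 0.038 0 0 0 -0.39 0;0.014 0.0495 0 0 0 -0.52 0;0.014 0.0495 0 0 0 -0.52 0'; python3 - <<'E'
from h import *
s=arm.sense();r=rot();print("tool force",r.inv().apply(s["force"]),s["wrist_torque"])
c=np.array([.5569,.2352]);d=np.array(s["eef_pos"])[:2]-c
print(np.linalg.norm(d),np.degrees(np.arctan2(d[1],d[0])))
E
```

```text
time_s: 8.43
eef_pos: [0.5256, 0.1388, 0.0827]
ee_rot: [-0.002, 0.816, 0.578, -0.0]
force: [-1.7, 4.5, 6.9]
gripper_width: 0.181
grip_force: 40.3
tool force [ 3.67175657 -3.07029317 -6.86293251] [ 0.74032976  0.32495285 -0.08869063]
0.10132998158523195 -108.01584559514902
```

```bash
python3 nudge.py '0.001 0.013 0 0 0 -0.13 0;0.0037 0.0257 0 0 0 -0.26 0;0.008 0.038 0 0 0 -0.39 0;0.0125 0.0465 0 0 0 -0.48 0;0.0125 0.0465 0 0 0 -0.48 0'; cat > f.py <<'E'
from h import *
s=arm.sense();r=rot();print("tool force",r.inv().apply(s["force"]).round(1),np.round(s["wrist_torque"],2))
c=np.array([.5569,.2352]);d=np.array(s["eef_pos"])[:2]-c
print(np.linalg.norm(d),np.degrees(np.arctan2(d[1],d[0])))
E
python3 f.py
```

```text
time_s: 9.05
eef_pos: [0.5728, 0.1355, 0.0827]
ee_rot: [-0.002, 0.656, 0.755, -0.0]
force: [-3.3, 3.6, 9.2]
gripper_width: 0.175
grip_force: 40.4
tool force [ 4.  -2.8 -9.1] [ 0.7   0.67 -0.26]
0.10096449252951498 -80.91139835912398
```

```bash
python3 nudge.py '0 0.003 0 0 0 -0.03 0;0 0.003 0 0 0 -0.03 0;0 0.003 0 0 0 -0.03 0'; python3 f.py; python3 nudge.py '0 0.002 0 0 0 -0.02 0;0 0.002 0 0 0 -0.02 0;0 0.002 0 0 0 -0.02 0'; python3 f.py
```

```text
time_s: 9.43
eef_pos: [0.5753, 0.1359, 0.0827]
ee_rot: [-0.002, 0.645, 0.764, -0.0]
force: [-3.2, 4.4, 7.8]
gripper_width: 0.176
grip_force: 40.4
tool force [ 4.9 -2.4 -7.8] [ 0.72  0.61 -0.35]
0.10098594429706544 -79.52113282623297
time_s: 9.8
eef_pos: [0.5755, 0.1362, 0.0826]
ee_rot: [-0.003, 0.637, 0.771, -0.001]
force: [-7.4, 3.1, 11.5]
gripper_width: 0.171
grip_force: 41.0
tool force [  4.5  -6.8 -11.5] [ 0.65  1.62 -0.11]
0.10071039622327468 -79.33637154036848
```

The arm stops at -79.3°, just as predicted, and the push force rises while it stays put. I'll press a little more and take a look.

```bash
python3 nudge.py '0 0.003 0 0 0 0 0;0 0.003 0 0 0 0 0;0 0.003 0 0 0 0 0;0 0.003 0 0 0 0 0'; python3 f.py; python3 - <<'E'
from h import *
t=viewer.read_camera("top")[:,:,::-1];s=viewer.read_camera("side")[:,:,::-1]
f=lambda a:cv2.resize(a,(400,500),interpolation=cv2.INTER_CUBIC)
cv2.imwrite("pics/end.png",np.hstack([f(s[180:305,210:310]),cv2.resize(t[140:265,170:370],(400,250)).repeat(2,0)]))
E
```

```text
time_s: 10.3
eef_pos: [0.5759, 0.1362, 0.0825]
ee_rot: [-0.005, 0.637, 0.771, -0.003]
force: [-16.7, 2.5, 20.3]
gripper_width: 0.173
grip_force: 42.5
tool force [  5.7 -16.2 -20.1] [ 0.4   3.05 -0.04]
0.10077357548538775 -79.14549918315531
```

View pics/end.png

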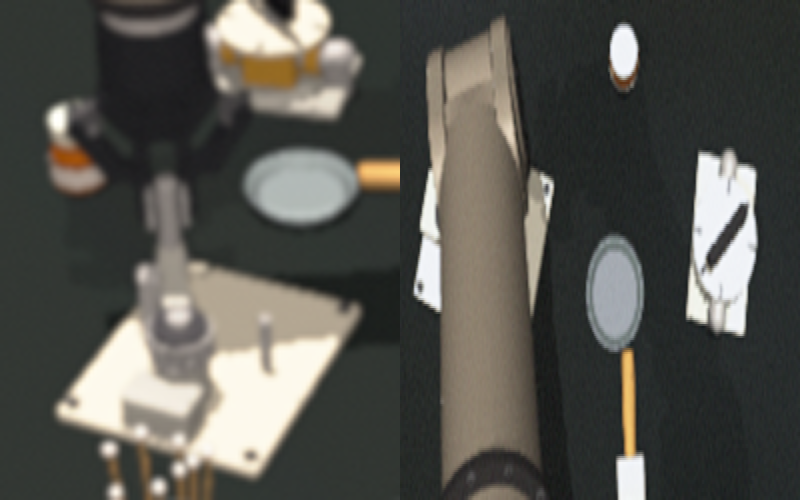

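The side view shows the arm alongside the square stop at (145,285), with the fingers on the post and the rest pin alone at (265,340). The top view shows the bar still on the half-open mark and the dish, jar and brush unmoved. Handing in.

```bash
python3 -c "
from workcell import arm, viewer
print(arm.sign_off())"
```

```text
the job is handed in; nothing more can be done
None
```

I handed the job in at about 10.5 s: the stopcock is at half open, within about 1° of the thick mark, and the gripper is holding the purge arm against its square stop with about 16 N; the dish, jar and brush looked unmoved in the last pictures.

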